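# Hang the lift-off gate on a mesh stock bin

### The arm

A 7-joint arm with a two-finger parallel gripper is mounted at the origin on the work surface. World frame = base frame: x ahead of the robot, y to its left, z up, the work surface at z = 0. Lengths are in m, angles in rad, forces in N, time in s.
With the tool pointing down it reaches from about 0.425 to 0.925 m from the base axis. Payload 6.8 kg.
Tool frame: the origin (TCP) lies at the very end of the fingers, on their centre line; the grasp point (between the pads) lies 19 mm behind it; y points along the fingers, x is the direction in which the jaws open and shut, and the axes are right-handed (so a half turn about y gives the same grasp; the last joint's range is limited). The gripper opens to 85 mm and grips with 20 to 120 N. Pads are 22 mm wide; open, the fingers measure 114 mm over their backs; the gripper's body (76 mm by 85 mm) begins 54 mm behind the grasp point. The pads swing forward as they close: fully open they stand 13 mm farther back than shut.
Start: joints at [1.155, 0.477, 0.022, 1.555, -0.011, 1.109, -0.083], TCP at [0.205, -0.643, 0.231] pointing down, gripper open.
Joint ranges: [-2.96, 2.96], [-0.34, 2.1], [-1.41, 1.46], [0.24, 2.44], [-1.37, 4.51], [0.17, 1.92], [-2.96, 2.96]. Speed limits (rad/s): [2.39, 2.39, 3.14, 3.14, 3.14, 3.14, 3.14].

### API

Orientations are given as [roll, pitch, yaw] about the fixed x, y, z axes, in that order (R = Rz(yaw) Ry(pitch) Rx(roll)).
In Python, from workcell import sensors, capture, workorder gives the robot as it stands. The module is installed in compiled form; this text tells all that it offers.
- The arm moves only by the tool carry_out, never from a script. Its argument "series" is a list of rows, each a list of 4 numbers: the shift along the tool's x, y, z as a fraction of full scale, then the turn about the tool's y as a fraction of full scale. In form: [[dx, dy, dz, yaw], ...]. A call has 1 to 5 rows; each row is the pose to reach, as a shift and turn from the pose commanded when the call began, along the tool's axes at that moment; what a row does not reach only later rows make up. Full scale, the value 1, is 50 cm for a shift and pi/4 rad for a turn. A row lasts 1/12 s, in which the tool goes at most 41.7 mm and 7.16 degrees, less where a joint would pass 70% of its speed; a pose out of reach is approached as far as the arm can. A call with a number of a shift or a turn outside -1 to 1 is refused whole. A call with a gripper value outside its range is refused whole. "fingers" is the closure in counts, from 0 (fully open) to 255 (shut), set as the call begins (left out, the last holds). The fingers move at their own pace and stop on an object; "force" is the grip in N (left out, the last holds). Time passes only in rows, so rows that repeat a pose let the fingers close. It gives the time, the measured TCP pose, the force and the opening at its end, in the units of the state.
- sensors.observe(): the state, without advancing time (a new reading comes with each control period).
- capture(name): name is "side" or "top"; returns a dict with "frame" (480x640x3 uint8, red, green, blue), "K" (3x3 intrinsics, pixels), "R" (3x3) and "t" (3): a world point X has camera coordinates R X + t. Camera axes: x right, y down, z forward; pixel columns grow to the right and rows downward; lengths in m; the calibration is good to about 2 mm. A picture is of the moment at which its call begins. There is no depth.
- workorder.job_done(): hands the job in, once; it reports no verdict.
The state is a dict: "clock": time; "q": joint angles; "qvel": joint speeds; "tau": joint torques, N m; "tool_pos": TCP position; "tool_rot": TCP orientation; "force": force on the tool from outside, world axes, zero at the start; "moment": the same for the moment, N m; "width": finger opening in m.
Only numpy, scipy, OpenCV 4.12 (cv2) and the standard library are available. Lean on these libraries where they do the work, as an engineer would, in place of code of your own. Each camera call takes 0.05 s, during which the arm holds its last target.

### The job

Take the lift-off gate out of its timber rest and hang it back on the stock bin: with the gate swung open, lower both knuckles fully down onto the two hinge pins, then swing the gate shut against its stop, under the keeper lip, and let go. Feel for the pins and lower the gate gently, never letting it bear on the bin or its pins with more than about 30 N on the way down, and leave the jar, the tape roll and the screwdriver where they are.

Things in the scene. Friction and masses are not known exactly. Their poses are not given: they have to be found in the camera images.
- bin: Fixed open-topped steel mesh stock bin, 210 x 210 x 120 mm high. Origin under its centre on the table; z up; its open mouth, which the gate closes, faces its -x; y runs across the mouth. Front posts 20 x 20 x 120 mm at x -100, y +95 (hinge post) and -95 mm (latch post). Pin brackets and keeper stand out in front of them, towards -x. Nothing on it is higher than 120 mm.
- hinge_point (a point): NOMINAL hinge axis at the lower bracket's top: x -140, y +85, z +22 mm in the bin's frame. The hinge plate is clamped in slots: the true axis of both pins lies up to 10 mm either way from here along the bin's x (exact along y), unmeasured but unmoving. Pins: upright, 10 mm diameter, 20 mm tall, flat-topped, one rising from here and one from 78 mm higher on the same line.
- hinge_point_high (a point): The same nominal axis at the upper bracket's top, 78 mm above hinge_point, from where the upper pin rises. Brackets are 6 mm thick and reach 8 mm past the pin axis (9 mm to the sides). To get over the pins, bring the gate in level from the bin's -x side with its knuckles 22 to 45 mm above their seats (the bracket tops), so that the lower knuckle passes between lower pin and upper bracket.
- stop_face (a point): Front face centre of the stop block on the latch post: x -134, y -100, z +73 mm in the bin's frame. The shut gate's tongue rests on it. A keeper lip above it, 18 mm wide along y, underside 88 and top 96 mm above the table, reaches 28 mm forward of the face; a fully hung gate's tongue passes 10 mm under it, a raised one does not, so the gate can be hung only while swung open.
- rest: Fixed timber rest, 250 x 90 mm. Near its -x end two cheeks 45 mm high leave a slot 14 mm wide along its y, middle at x -140 mm, floor 15 mm above the table. The gate stands upright in it, leaf along the rest's y, hinge side to +y. Origin on the table.
- gate_tab (a point): Centre of the gate's upright grab tab (32 mm along y, 12 thick along x, 50 high), the place to grip, near the balance point. Gate: loose steel mesh leaf, 0.34 to 0.53 kg; z up, y along the leaf towards its hinge side, x across its 12 mm thickness. Leaf bottom 140 mm and top rail 25 mm below this point. Shut, its axes are those of the bin within 5 degrees.
- knuckle_low (a point): Centre of the bottom face of the lower knuckle, a steel sleeve of 30 mm outer and 12.4 mm inner diameter, 22 mm tall, open through; the leaf begins 30 mm from its axis. 85 mm from the tab's centre along the gate's +y, 136 mm below it. Fully hung it is 22 mm above the table, on its bracket. Both knuckles meet their pins at the same moment.
- knuckle_high (a point): The same point of the upper knuckle, 78 mm above knuckle_low; fully hung, 100 mm above the table. The hung gate opens by turning clockwise seen from above, its free end swinging out to the bin's -x side; it turns freely and stays where it is left. The fit is loose: when let go, the free end sags about 2 degrees. About 1 rad open is ample for hanging.
- tongue (a point): Centre of the tongue on the gate's free end (12 mm thick, 20 mm long, 10 mm high), 100 mm from the tab's centre along the gate's -y and 85 mm below it, 185 mm from the hinge axis. Shut, it lies 6 mm in front of the stop face, 73 mm above the table.
- jar: Clear screw-lid jar, 64 mm diameter, 85 mm high, standing beside the work; origin under its centre. Leave alone.
- tape_roll_mid (a point): Centre of a roll of brown tape, 90 mm diameter, 45 mm high, lying flat. Leave alone.
- screwdriver: Screwdriver lying on the table, origin at its underside. Leave alone.
Not all that is in view belongs to the job. Of the things shaped like the part that bears gate_tab, the dark steel one is meant.

How it is judged:
On the way:
1. both knuckles are fully down on their pins while the gate stands open (x of knuckle_low in the frame of bin between -0.1525 and -0.1275 m and y of knuckle_low in the frame of bin between 0.079 and 0.091 m and z of knuckle_low in the frame of bin between 0.018 and 0.026 m and x of knuckle_high in the frame of bin between -0.1525 and -0.1275 m and y of knuckle_high in the frame of bin between 0.079 and 0.091 m and z of knuckle_high in the frame of bin between 0.096 and 0.104 m and x of tongue in the frame of bin below -0.19 m), for 0.2 s.
At the end, for the whole second after the job is handed in: Both knuckles are seated on their brackets (within 4 mm in height, on the pins), the gate is upright, shut with its tongue within 12 mm of the stop face and under the keeper lip, at rest and released (x of knuckle_low in the frame of bin between -0.1525 and -0.1275 m and y of knuckle_low in the frame of bin between 0.079 and 0.091 m and z of knuckle_low in the frame of bin between 0.018 and 0.026 m and x of knuckle_high in the frame of bin between -0.1525 and -0.1275 m and y of knuckle_high in the frame of bin between 0.079 and 0.091 m and z of knuckle_high in the frame of bin between 0.096 and 0.104 m and x of tongue in the frame of bin above -0.152 m and z of tongue in the frame of bin between 0.058 and 0.086 m and angle between gate_tab's own z axis and vertical below 0.08 rad and linear speed of gate below 0.02 m/s and angular speed of gate below 0.1 rad/s and contact force between the fingers and gate below 0.1 N); the robot touches nothing.
It fails at once if the gate bears on the bin or its pins with more than 35 N before its lower knuckle is down to within 5 mm of its seat (z of knuckle_low in the frame of bin above 0.027 m and contact force between gate and bin above 35 N).
It fails at once if the jar is moved by more than 25 mm (distance of jar from where it was at the start of the episode above 0.025 m).
It fails at once if the tape roll is moved by more than 25 mm (distance of tape_roll_mid from where it was at the start of the episode above 0.025 m).
It fails at once if the screwdriver is moved by more than 25 mm (distance of screwdriver from where it was at the start of the episode above 0.025 m).
It also fails if it takes over 72 s, if anything falls off the work surface, if the arm or the gripper's body presses on something with over 40 N, if the wrist force passes 120 N, or if a joint passes its speed limit or range.

## Working session

There is one attempt and no reset: what is moved stays moved. The work goes in short steps, Python scripts to look and compute and a tool call to move; the robot and the scene stay as the last step left them, time stands still between calls to the robot, and variables do not carry over. Pictures are saved under pics/ and viewed, and the job is handed in when it is done.

Besides the shell and the picture viewer there is one more tool, called after "Call:" as a command line: name --pt "numbers of a row" for each row, then --argument value for the rest. carry_out: Moves the arm, as the interface text tells. Shift numbers are shares of 50 cm and turn numbers shares of pi/4 rad, none past 1 either way. Its arguments: {"type":"object","properties":{"series":{"type":"array","items":{"type":"array","items":{"type":"number"}}},"fingers":{"type":"number"},"force":{"type":"number"}},"required":["series"]}

```bash
mkdir -p pics; python3 - <<'E'
from workcell import sensors, capture
import cv2,pickle
s=sensors.observe(); print(s)
for n in("side","top"):
    c=capture(n); pickle.dump(c,open(n+"0.pkl","wb")); cv2.imwrite(f"pics/{n}0.png",c["frame"][:,:,::-1]); print(n,c["K"],c["R"],c["t"])
E
```

```text
{'clock': 0.0, 'q': array([ 1.15491005,  0.47780234,  0.02236382,  1.55645189, -0.01149247,
        1.10931046, -0.08312828]), 'qvel': array([ 1.73098056e-03,  1.14502442e-03, -1.24085562e-04,  9.32412343e-04,
       -6.68747982e-04, -3.30095142e-06, -9.46877918e-04]), 'tau': array([ 3.35877839e-04, -5.96450329e+01,  1.60794508e+00, -2.81191635e+01,
        1.24578891e-02,  9.35326709e-03,  2.81398917e-05]), 'tool_pos': array([ 0.20427956, -0.64272146,  0.23032451]), 'tool_rot': array([-1.57095147,  0.00183697, -1.26303491]), 'force': array([ 0.74477856, -0.58081813, -0.2739898 ]), 'moment': array([-0.02245576, -0.01984585,  0.02721153]), 'width': 0.08534782217315519}
side [[507.41949291   0.         315.48345339]
 [  0.         507.41949291 237.63725106]
 [  0.           0.           1.        ]] [[-0.87133826 -0.49001805  0.02553322]
 [-0.27198082  0.43900932 -0.85632777]
 [ 0.40840674 -0.7530957  -0.51580113]] [0.41624224 0.21460988 1.09253454]
top [[570.08278328   0.         305.16144555]
 [  0.         570.08278328 233.0085451 ]
 [  0.           0.           1.        ]] [[ 0.00509458 -0.99993082 -0.01060171]
 [-0.9970355  -0.0042653  -0.07682463]
 [ 0.07677409  0.01096167 -0.99698825]] [0.01385187 0.47114404 1.42561064]
```

View pics/side0.png

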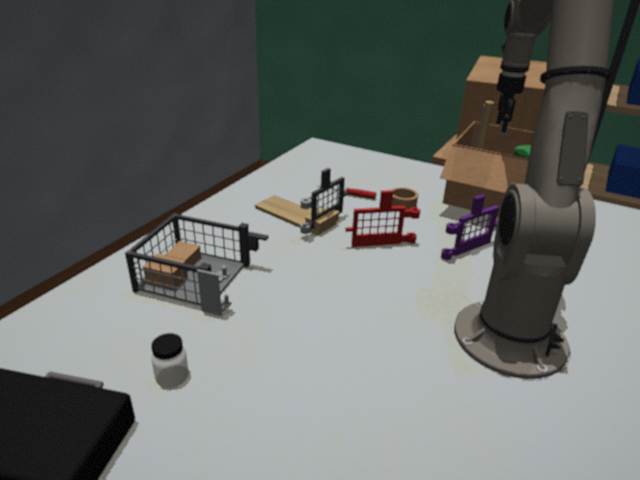

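View pics/top0.png

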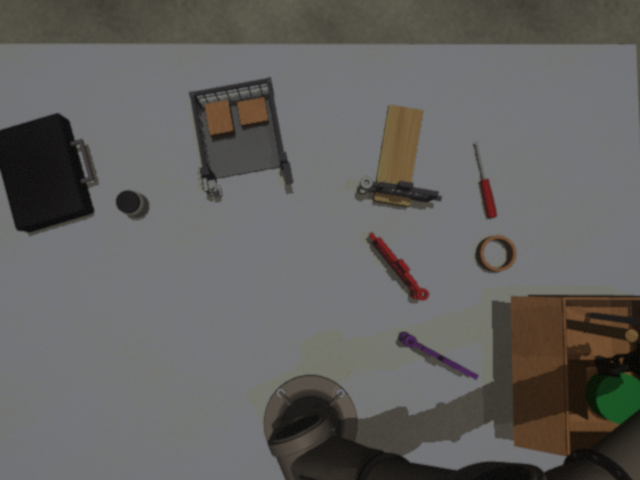

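```bash
cat > h.py <<'E'
import numpy as np,cv2,pickle
def ray(c,u,v,z):
    d=c["R"].T@np.linalg.solve(c["K"],[u,v,1.]); o=-c["R"].T@c["t"]
    return o+d*(z-o[2])/d[2]
def proj(c,X):
    p=c["K"]@(c["R"]@np.asarray(X,float)+c["t"]); return p[:2]/p[2]
def tri(cs,uvs):
    A=[];b=[]
    for c,(u,v) in zip(cs,uvs):
        d=c["R"].T@np.linalg.solve(c["K"],[u,v,1.]);d/=np.linalg.norm(d);o=-c["R"].T@c["t"]
        P=np.eye(3)-np.outer(d,d);A.append(P);b.append(P@o)
    A=np.vstack(A);b=np.hstack(b);x=np.linalg.lstsq(A,b,rcond=None)[0]
    return x,np.linalg.norm(A@x-b)
def crop(c,u0,v0,w,h,k,fn,gain=1.8):
    im=c["frame"][v0:v0+h,u0:u0+w,::-1]
    im=np.clip(im.astype(float)*gain,0,255).astype(np.uint8)
    im=cv2.resize(im,None,fx=k,fy=k,interpolation=cv2.INTER_CUBIC)
    s=20
    for u in range((u0+s-1)//s*s,u0+w,s):
        cv2.putText(im,str(u),((u-u0)*k,9),0,.35,(0,0,255),1); cv2.line(im,((u-u0)*k,10),((u-u0)*k,16),(0,0,255),1)
    for v in range((v0+s-1)//s*s,v0+h,s):
        cv2.putText(im,str(v),(0,(v-v0)*k+4),0,.35,(0,0,255),1); cv2.line(im,(24,(v-v0)*k),(30,(v-v0)*k),(0,0,255),1)
    cv2.imwrite("pics/"+fn,im)
E
python3 - <<'E'
from h import *
t=pickle.load(open("top0.pkl","rb"));s=pickle.load(open("side0.pkl","rb"))
crop(t,180,70,120,140,4,"t_bin.png");crop(t,345,95,105,115,5,"t_gate.png")
crop(s,110,200,170,120,4,"s_bin.png");crop(s,240,160,130,100,6,"s_gate.png")
E
```

```text
(no output)
```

View pics/t_bin.png

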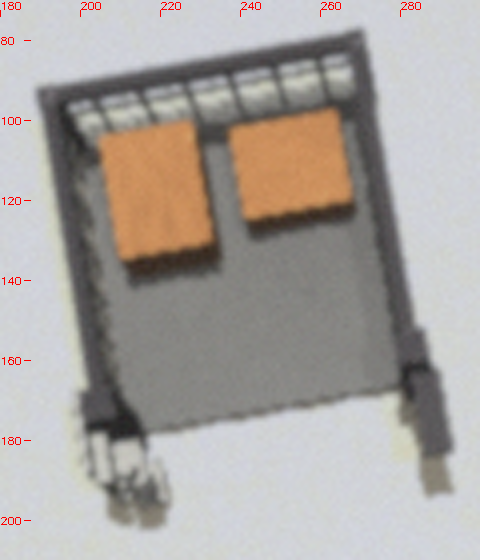

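View pics/t_gate.png

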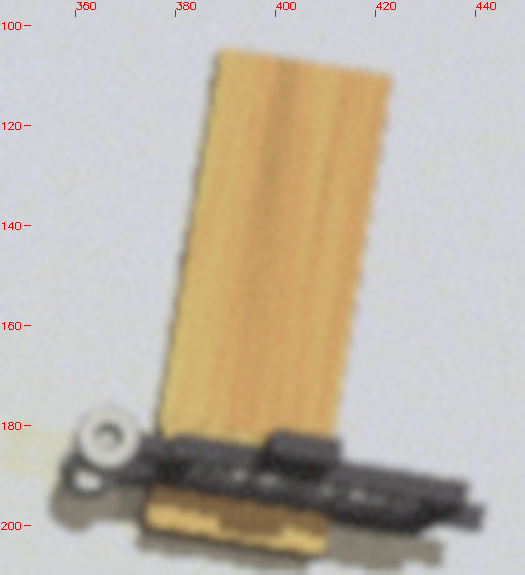

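View pics/s_bin.png

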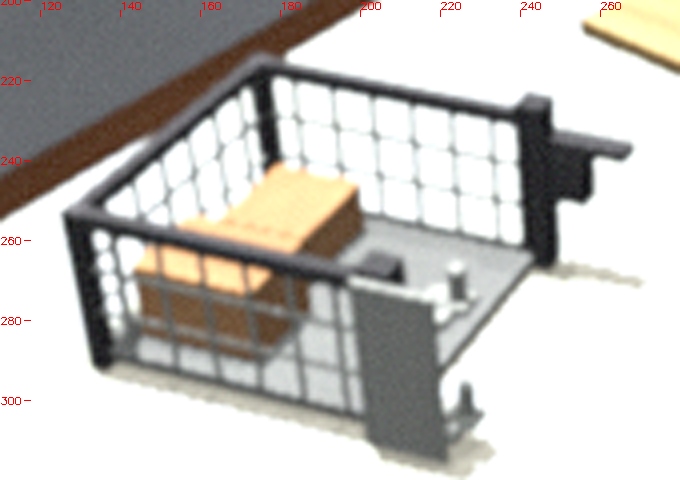

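View pics/s_gate.png

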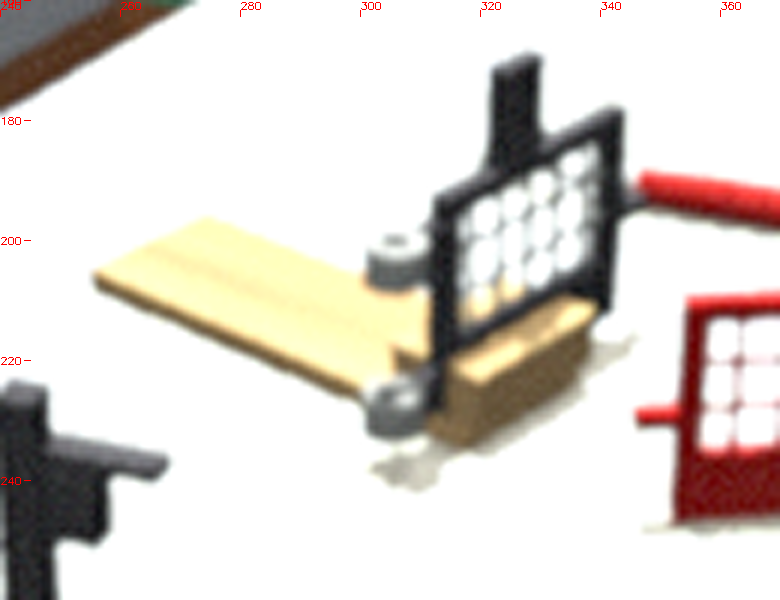

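```bash
python3 - <<'E'
from h import *
t=pickle.load(open("top0.pkl","rb"));s=pickle.load(open("side0.pkl","rb"))
crop(t,195,160,40,45,14,"t_pin.png",1.3);crop(s,205,250,40,60,12,"s_pin.png",1.3)
crop(t,260,145,40,55,11,"t_keep.png",1.3)
E
```

```text
(no output)
```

View pics/t_pin.png

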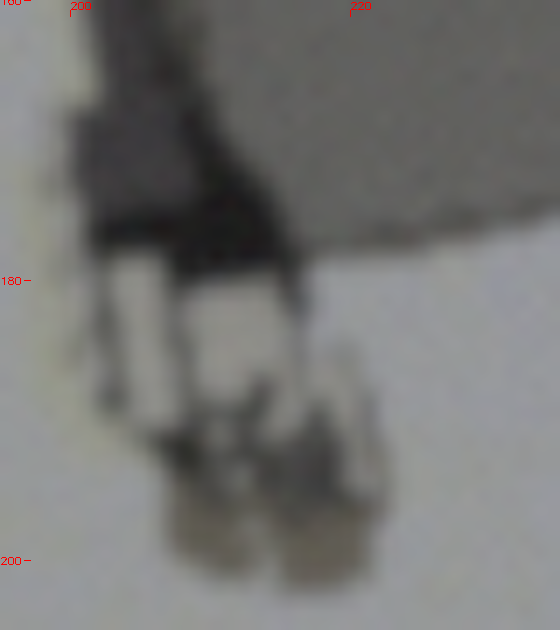

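View pics/s_pin.png

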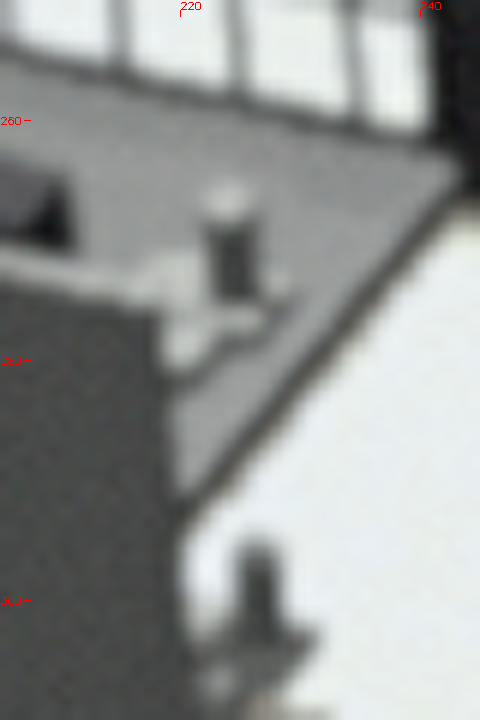

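View pics/t_keep.png

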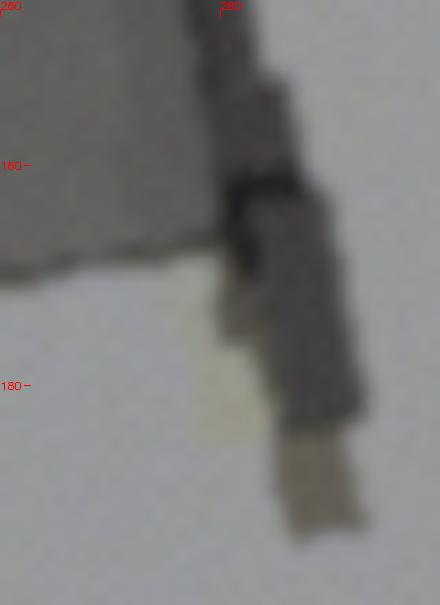

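```bash
cat > fit.py <<'E'
from h import *
from scipy.optimize import least_squares
t=pickle.load(open("top0.pkl","rb"));s=pickle.load(open("side0.pkl","rb"))
pts=[(t,(189.5,92.5),(.105,.105,.12)),(t,(270.5,77.5),(.105,-.105,.12)),
(t,(292.7,183.6),(-.162,-.109,.096)),(t,(285.9,183.6),(-.162,-.091,.096)),
(t,(285.9,152.7),(-.09,-.105,.12)),(t,(200,167.9),(-.09,.105,.12)),(t,(201.4,177.1),(-.11,.105,.12)),
(s,(127,253),(.105,.105,.12)),(s,(174.5,214.5),(.105,-.105,.12)),
(s,(136,292),(.105,.105,0)),(s,(246,266.5),(-.11,-.085,0)),]
if __name__=="__main__":
    def T(p,b): c,n=np.cos(p[2]),np.sin(p[2]); return np.array([p[0]+c*b[0]-n*b[1],p[1]+n*b[0]+c*b[1],b[2]])
    f=lambda p:np.concatenate([proj(c,T(p,b))-uv for c,uv,b in pts])
    r=least_squares(f,[.7,.16,.2],loss='soft_l1'); print(r.x); print(f(r.x).reshape(-1,2).round(1))
    p=r.x
    for n in t,s: print(-n["R"].T@n["t"])
    for dx in(-.01,0,.01):
        for z in(.022,.042,.1,.12):
            print(dx,z,proj(t,T(p,(-.14+dx,.085,z))).round(1),proj(s,T(p,(-.14+dx,.085,z))).round(1))
    def inv(X): c,n=np.cos(p[2]),np.sin(p[2]); d=X[:2]-p[:2]; return np.array([c*d[0]+n*d[1],-n*d[0]+c*d[1]])
    for uv,z in(((224.2,266.6),.12),((226.5,295.8),.042)):
        X=ray(s,*uv,z);print("pin side",X,inv(X))
E
python3 fit.py
```

```text
[0.72165792 0.18063016 0.19327775]
[[-3.7 -1.5]
 [ 1.1 -2.8]
 [ 1.4  0.4]
 [ 0.8  1.8]
 [ 0.6  0.5]
 [-0.2  1.8]
 [-0.2  0.8]
 [-4.8 -3.5]
 [-1.2 -6.1]
 [-5.1  0.6]
 [ 2.7  1.2]]
[3.60226802e-01 2.33408512e-04 1.45765938e+00]
[-0.0251409   0.93253354  0.73667895]
-0.01 0.022 [219.1 198.4] [232.7 303.6]
-0.01 0.042 [217.8 197.3] [232.1 296.5]
-0.01 0.1 [213.9 193.9] [230.5 275. ]
-0.01 0.12 [212.4 192.7] [230.  267.3]
0 0.022 [218.4 194.5] [228.6 302.7]
0 0.042 [217.1 193.4] [228.  295.5]
0 0.1 [213.2 189.9] [226.3 274.1]
0 0.12 [211.7 188.6] [225.7 266.4]
0.01 0.022 [217.7 190.7] [224.6 301.7]
0.01 0.042 [216.4 189.5] [224.  294.6]
0.01 0.1 [212.4 185.8] [222.1 273.2]
0.01 0.12 [211.  184.5] [221.5 265.5]
pin side [0.57026421 0.23936198 0.12      ] [-0.13729374  0.08671743]
pin side [0.57023741 0.2396433  0.042     ] [-0.13726601  0.08699865]
```

```bash
cat > fit2.py <<'E'
from fit import *
pts=[x for x in pts]
pts=[(c,uv,b if not(b[0]==.105 and b[2]==.12) else (b[0],b[1],None)) for c,uv,b in pts]
def T(p,b):
    c,n=np.cos(p[2]),np.sin(p[2]); x,y,z=b
    if z is None: z=p[3]
    if x==.105: x=p[4]
    return np.array([p[0]+c*x-n*y,p[1]+n*x+c*y,z])
f=lambda p:np.concatenate([proj(c,T(p,b))-uv for c,uv,b in pts])
r=least_squares(f,[.7,.16,.2,.11,.105],loss='soft_l1'); p=r.x
def inv(X): c,n=np.cos(p[2]),np.sin(p[2]); d=X[:2]-p[:2]; return np.array([c*d[0]+n*d[1],-n*d[0]+c*d[1]])
if __name__=="__main__":
    print(p); print(f(r.x).reshape(-1,2).round(1))
    for uv,z in(((224.2,266.6),.12),((226.5,295.8),.042)):
        X=ray(s,*uv,z);print("pin side",X,inv(X))
    X=ray(t,211.8,189.1,.12);print("pin top",X,inv(X))
    print(tri((s,t),((224.2,266.6),(211.8,189.1))))
E
python3 fit2.py
```

```text
[0.72517036 0.18030136 0.1863543  0.10783608 0.0985352 ]
[[-1.8  0.9]
 [ 2.4  0.4]
 [ 1.1 -0.7]
 [ 0.6  0.7]
 [ 0.6 -0.6]
 [-0.4  0.1]
 [-0.4 -0.9]
 [-2.5  0.9]
 [ 1.  -2. ]
 [-3.8  0.4]
 [ 1.8  1. ]]
pin side [0.57026421 0.23936198 0.12      ] [-0.14128153  0.08673869]
pin side [0.57023741 0.2396433  0.042     ] [-0.14125575  0.0870201 ]
pin top [0.56673366 0.23691097 0.12      ] [-0.14520507  0.08498424]
(array([0.56862426, 0.23817162, 0.11944378]), np.float64(0.0029616143792429665))
```

```bash
python3 - <<'E'
from h import *
t=pickle.load(open("top0.pkl","rb"));s=pickle.load(open("side0.pkl","rb"))
crop(t,355,175,50,40,15,"t_g2.png",1.8);crop(t,390,172,58,40,13,"t_g3.png",2.5);crop(s,295,165,55,70,9,"s_g2.png",1.8)
k=ray(t,366.6,182.4,.119);print("khigh top",k)
ks=ray(s,240+395/6,160+243/6,.119);print("khigh side",ks)
b=ray(t,405.6,183.8,.18);print("tabtop",b, ray(s,326.3,170,.18))
print(tri((t,s),((405.6,183.8),(326.3,170))))
d=k-b;print(np.hypot(d[0],d[1]),np.arctan2(-d[0],d[1]))
# rest corners z=0? 
for uv in((388,105),(422.5,110.5)):print(ray(t,*uv,.012))
E
```

```text
khigh top [ 0.58416792 -0.12997625  0.119     ]
khigh side [ 0.58065097 -0.12400793  0.119     ]
tabtop [ 0.57106242 -0.21202682  0.18      ] [ 0.56619992 -0.20835503  0.18      ]
(array([ 0.57018946, -0.21301836,  0.17753974]), np.float64(0.0019814040749233527))
0.08309061357020059 -0.1583867645312258
[ 0.80425059 -0.19626781  0.012     ]
[ 0.78992801 -0.28507712  0.012     ]
```

View pics/t_g2.png

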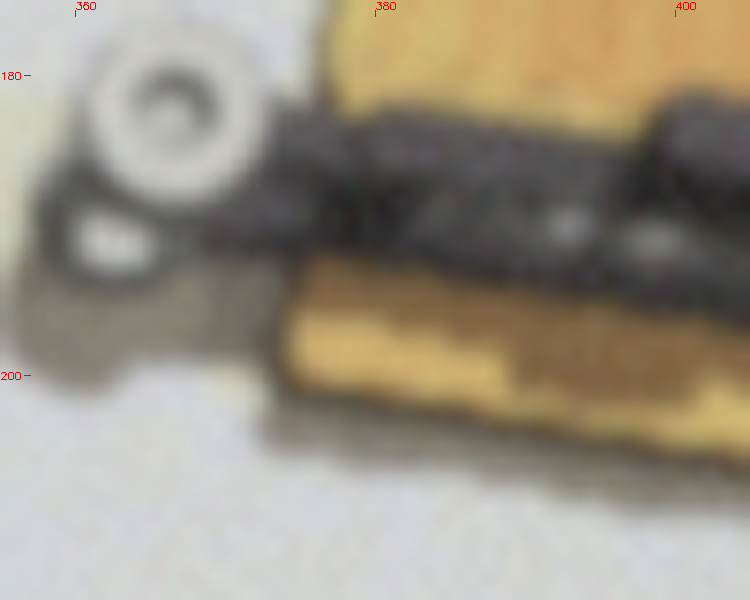

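View pics/t_g3.png

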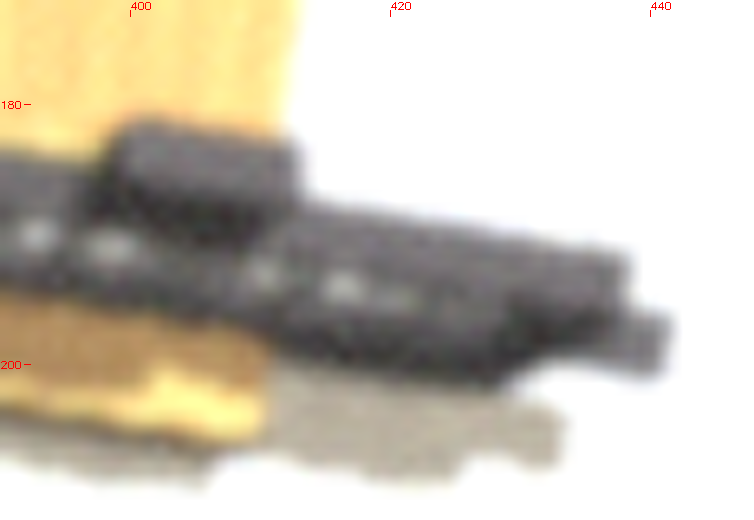

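View pics/s_g2.png

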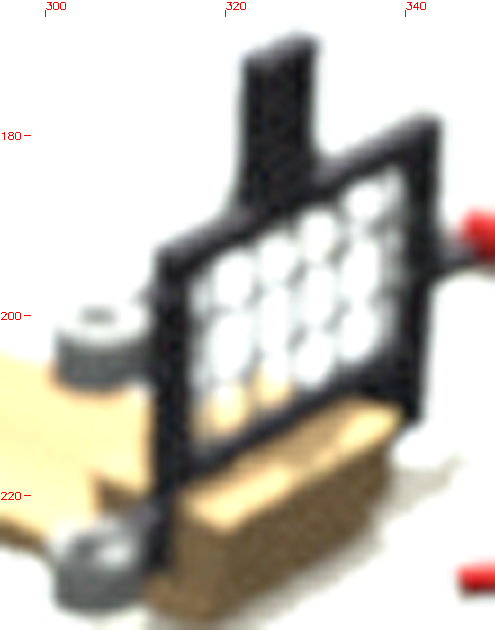

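```bash
cat > m.py <<'E'
import sys,numpy as np
from workcell import sensors
from scipy.spatial.transform import Rotation as Ro
def st(): return sensors.observe()
def row(x,y,z,yaw=None,s=None):
    s=s or st(); R=Ro.from_euler('xyz',s['tool_rot']).as_matrix()
    d=R.T@(np.array([x,y,z])-s['tool_pos'])/.5
    cur=np.arctan2(R[1,0],R[0,0]); t=0 if yaw is None else -((yaw-cur+np.pi)%(2*np.pi)-np.pi)/(np.pi/4)
    return np.append(d,t)
def show():
    s=st(); print(round(s['clock'],2),'pos',s['tool_pos'].round(4),'rot',s['tool_rot'].round(4),'F',s['force'].round(1),'M',s['moment'].round(2),'w',round(s['width'],4))
if __name__=="__main__":
    a=[float(v) for v in sys.argv[1:]]
    show()
    if a: print(row(*a).round(4))
E
python3 m.py .5703 -.213 .26 -.16
```

```text
0.1 pos [ 0.2043 -0.6428  0.2304] rot [-1.5709  0.0016 -1.263 ] F [ 0.5 -0.1  0.7] M [-0.03 -0.03  0.01] w 0.0859
[-0.5975 -0.0583  0.958  -1.4043]
```

Call:
carry_out --pt "-0.05 -0.06 0.08 -0.1" --pt "-0.1 -0.06 0.16 -0.2" --pt "-0.15 -0.06 0.24 -0.35" --pt "-0.2 -0.06 0.32 -0.5" --pt "-0.25 -0.06 0.4 -0.65" --fingers 0 --force 60

```text
clock: 0.52
tool_pos: [0.3358, -0.4881, 0.2612]
tool_rot: [-1.571, 0.0, -0.747]
force: [1.2, -0.8, 1.1]
width: 0.0854
```

```bash
python3 m.py .5703 -.213 .24 -.16
```

```text
0.52 pos [ 0.3358 -0.4881  0.2612] rot [-1.5709  0.     -0.7469] F [ 1.2 -0.8  1.1] M [-0.03 -0.01  0.03] w 0.0854
[-0.0296  0.0422  0.7223 -0.7473]
```

Call:
carry_out --pt "-0.01 0.02 0.08 -0.14" --pt "-0.015 0.03 0.16 -0.28" --pt "-0.02 0.03 0.24 -0.42" --pt "-0.025 0.04 0.32 -0.56" --pt "-0.03 0.04 0.4 -0.65"

```text
clock: 0.93
tool_pos: [0.4609, -0.3316, 0.2402]
tool_rot: [-1.57, 0.001, -0.237]
force: [-0.0, 0.1, -0.4]
width: 0.0852
```

```bash
python3 m.py .5703 -.213 .24 -.16
```

```text
0.93 pos [ 0.4609 -0.3316  0.2402] rot [-1.5705e+00  1.5000e-03 -2.3660e-01] F [-0.   0.1 -0.4] M [-0.02 -0.03 -0.01] w 0.0852
[ 0.157   0.0003  0.2819 -0.0976]
```

Call:
carry_out --pt "0.04 0 0.07 -0.07" --pt "0.08 0 0.14 -0.07" --pt "0.11 0 0.2 -0.07" --pt "0.13 0 0.24 -0.07" --pt "0.13 0 0.24 -0.07"

```text
clock: 1.35
tool_pos: [0.556, -0.2261, 0.2409]
tool_rot: [-1.567, -0.001, -0.178]
force: [-1.0, 0.1, 0.3]
width: 0.0853
```

```bash
python3 m.py .5703 -.213 .24 -.16
python3 - <<'E'
from h import *
from workcell import capture
for n in("side","top"):
    c=capture(n); pickle.dump(c,open(n+"1.pkl","wb")); 
    crop(c,*((280,110,100,100) if n=="side" else (350,140,110,80)),6,n+"1.png",2)
E
python3 m.py
```

```text
1.35 pos [ 0.556  -0.2261  0.2409] rot [-1.5672e+00 -1.0000e-03 -1.7830e-01] F [-1.   0.1  0.3] M [ 0.05 -0.03  0.02] w 0.0853
[ 0.0236  0.002   0.0308 -0.0233]
1.45 pos [ 0.5527 -0.2317  0.2406] rot [-1.5706e+00  1.1000e-03 -1.8480e-01] F [ 0.  -1.1 -0.1] M [-0.04  0.01 -0.01] w 0.0851
```

View pics/side1.png

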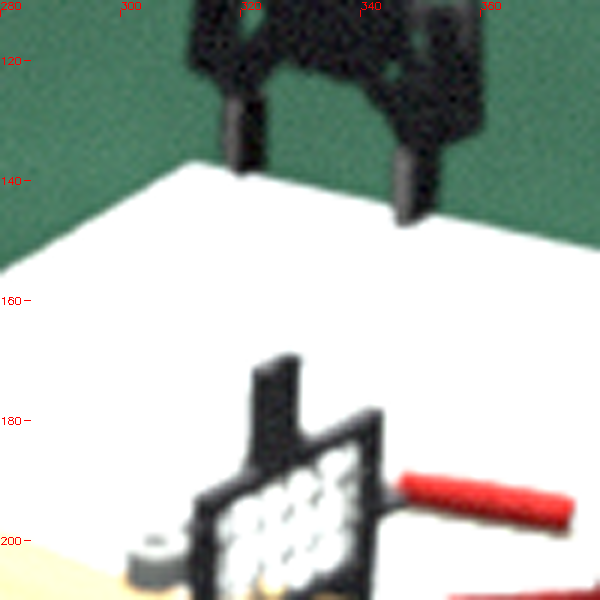

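View pics/top1.png

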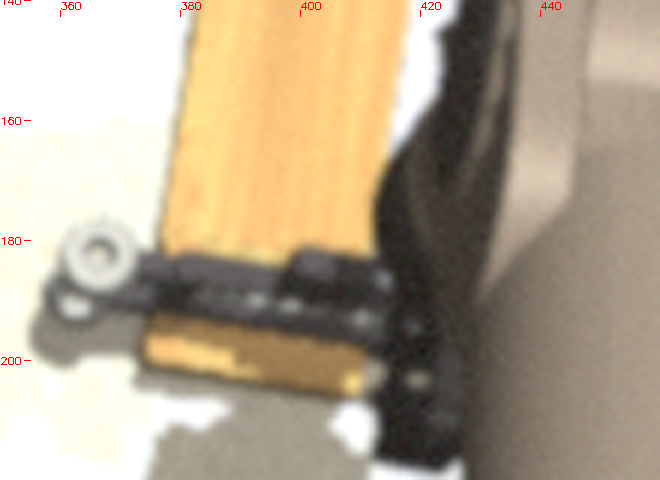

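```bash
python3 - <<'E'
from h import *
s=pickle.load(open("side1.pkl","rb"))
print(proj(s,(.5527,-.2317,.2536)),proj(s,(.5527,-.2317,.2406)),proj(s,(.5703,-.213,.18)))
E
python3 m.py .5703 -.213 .21 -.16
```

```text
[335.85033326 142.78214992] [335.62748829 147.37409255] [325.78759268 169.10215803]
1.45 pos [ 0.5527 -0.2317  0.2406] rot [-1.5706e+00  1.1000e-03 -1.8480e-01] F [ 0.  -1.1 -0.1] M [-0.04  0.01 -0.01] w 0.0851
[ 0.0278  0.0612  0.0432 -0.0315]
```

Call:
carry_out --pt "0.014 0.03 0.022 -0.015" --pt "0.028 0.06 0.043 -0.03" --pt "0.028 0.06 0.043 -0.03" --pt "0.028 0.06 0.043 -0.03" --pt "0.028 0.06 0.043 -0.03"

```text
clock: 1.87
tool_pos: [0.5699, -0.2146, 0.2107]
tool_rot: [-1.571, 0.001, -0.164]
force: [-0.3, -0.3, 1.6]
width: 0.0855
```

```bash
python3 m.py .5703 -.213 .139 -.16
```

```text
1.87 pos [ 0.5699 -0.2146  0.2107] rot [-1.5709e+00  1.1000e-03 -1.6400e-01] F [-0.3 -0.3  1.6] M [0.06 0.02 0.06] w 0.0855
[ 0.0005  0.1434  0.0032 -0.0051]
```

Call:
carry_out --pt "0 0.04 0.003 -0.005" --pt "0 0.08 0.003 -0.005" --pt "0 0.11 0.003 -0.005" --pt "0 0.13 0.003 -0.005" --pt "0 0.142 0.003 -0.005"

```text
clock: 2.28
tool_pos: [0.5699, -0.2132, 0.1393]
tool_rot: [-1.571, 0.001, -0.161]
force: [-0.4, -0.3, 0.1]
width: 0.0851
```

Call:
carry_out --pt "0 0 0 0" --pt "0 0 0 0" --pt "0 0 0 0" --pt "0 0 0 0" --pt "0 0 0 0" --fingers 255 --force 25

```text
clock: 2.7
tool_pos: [0.5711, -0.2128, 0.141]
tool_rot: [-1.571, -0.001, -0.16]
force: [0.6, 0.3, -1.6]
width: 0.0257
```

```bash
python3 m.py .5703 -.213 .139 -.16
```

```text
2.7 pos [ 0.5711 -0.2128  0.141 ] rot [-1.5711e+00 -1.4000e-03 -1.5960e-01] F [ 0.6  0.3 -1.6] M [0.01 0.08 0.05] w 0.0257
[-0.0014  0.004  -0.0007  0.0005]
```

Call:
carry_out --pt "0 0 0 0" --pt "0 0 0 0" --pt "0 0 0 0" --pt "0 0 0 0" --pt "0 0 0 0"

```text
clock: 3.12
tool_pos: [0.5711, -0.2128, 0.1408]
tool_rot: [-1.571, -0.001, -0.16]
force: [-0.1, -0.3, 5.1]
width: 0.0115
```

```bash
python3 m.py .5703 -.213 .139 -.16
```

```text
3.12 pos [ 0.5711 -0.2128  0.1408] rot [-1.571e+00 -1.300e-03 -1.596e-01] F [-0.1 -0.3  5.1] M [-0.04 -0.06 -0.02] w 0.0115
[-0.0015  0.0035 -0.0007  0.0005]
```

Call:
carry_out --pt "0 0 0 0" --pt "0 0 0 0" --pt "0 -0.01 0 0" --pt "0 -0.03 0 0" --pt "0 -0.05 0 0" --force 110

```text
clock: 3.53
tool_pos: [0.5704, -0.2124, 0.1652]
tool_rot: [-1.57, 0.001, -0.159]
force: [3.1, 0.5, -4.4]
width: 0.0107
```

Call:
carry_out --pt "0 -0.03 0 0" --pt "0 -0.06 0 0" --pt "0 -0.09 0 0" --pt "0 -0.11 0 0" --pt "0 -0.12 0 0"

```text
clock: 3.95
tool_pos: [0.5706, -0.2126, 0.227]
tool_rot: [-1.571, -0.001, -0.159]
force: [0.7, -0.2, -2.9]
width: 0.0108
```

```bash
python3 m.py .5703 -.213 .139 -.16
python3 - <<'E'
from h import *
from workcell import capture
for n in("side","top"):
    c=capture(n); pickle.dump(c,open(n+"2.pkl","wb")); 
    crop(c,*((270,100,120,140) if n=="side" else (340,140,110,80)),5,n+"2.png",2)
E
python3 m.py
```

```text
3.95 pos [ 0.5706 -0.2126  0.227 ] rot [-1.5712e+00 -9.0000e-04 -1.5940e-01] F [ 0.7 -0.2 -2.9] M [-0.02 -0.04  0.  ] w 0.0108
[-0.0006  0.176  -0.0008  0.0008]
4.05 pos [ 0.5706 -0.2126  0.226 ] rot [-1.5711e+00 -7.0000e-04 -1.5950e-01] F [ 0.1  0.7 -3.1] M [-0.04 -0.09  0.02] w 0.011
```

View pics/side2.png

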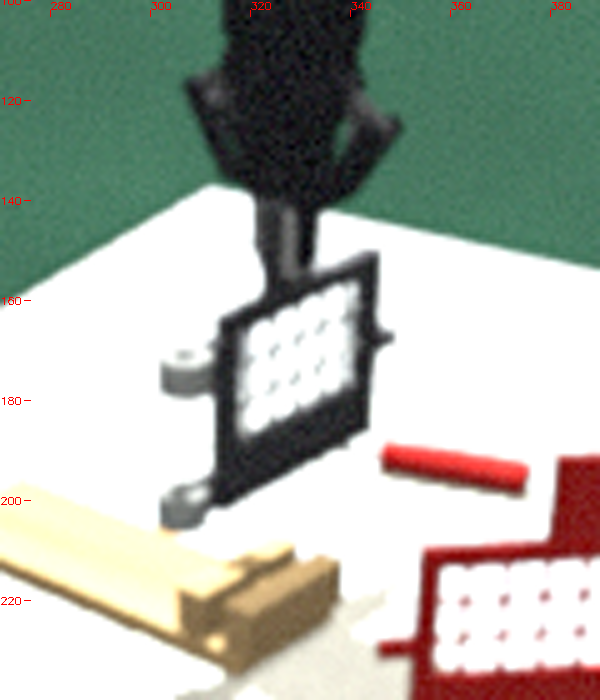

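View pics/top2.png

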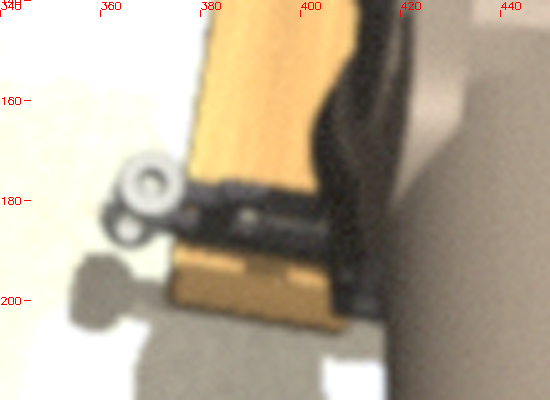

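```bash
python3 - <<'E'
from h import *
t=pickle.load(open("top2.pkl","rb"));s=pickle.load(open("side2.pkl","rb"))
print(ray(t,370,176.6,.204),ray(s,307,171.2,.204),tri((t,s),((370,176.6),(307,171.2))))
print(ray(t,365.3,185.3,.126),ray(s,306.6,198,.126))
crop(t,355,165,30,30,20,"t2a.png",1.5);crop(s,295,162,40,50,12,"s2a.png",1.5)
E
```

```text
[ 0.58297666 -0.1292893   0.204     ] [ 0.57934847 -0.12513696  0.204     ] (array([ 0.58280269, -0.12983684,  0.20155504]), np.float64(0.0009500905211541991))
[ 0.57608822 -0.12621467  0.126     ] [ 0.57949241 -0.12587726  0.126     ]
```

View pics/t2a.png

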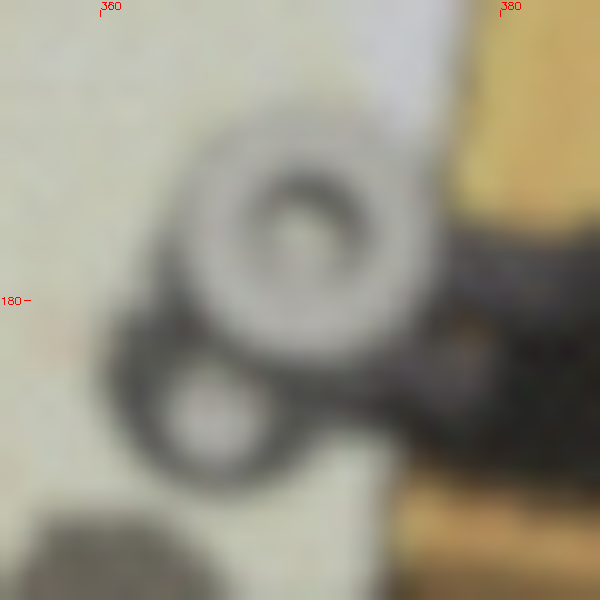

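View pics/s2a.png

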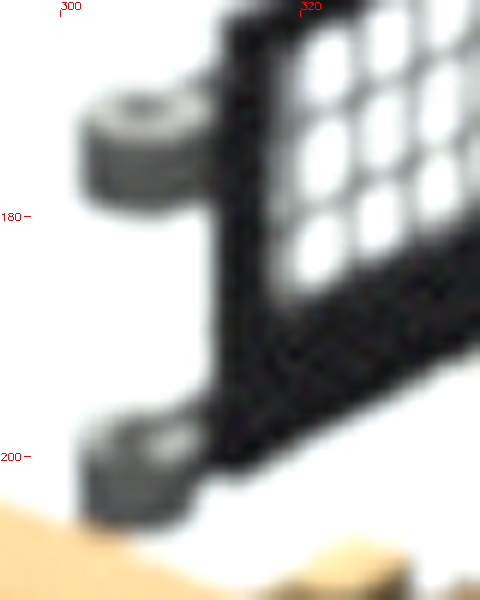

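```bash
python3 m.py .4375 .166 .2 -.81
```

```text
4.05 pos [ 0.5706 -0.2126  0.226 ] rot [-1.5711e+00 -7.0000e-04 -1.5950e-01] F [ 0.1  0.7 -3.1] M [-0.04 -0.09  0.02] w 0.011
[-0.3831  0.0515  0.7054  0.8282]
```

Call:
carry_out --pt "-0.02 0 0.04 0.08" --pt "-0.06 0 0.11 0.18" --pt "-0.1 0 0.18 0.28" --pt "-0.14 0 0.26 0.38" --pt "-0.18 0 0.33 0.48"

```text
clock: 4.47
tool_pos: [0.5069, -0.0355, 0.2241]
tool_rot: [-1.572, 0.002, -0.541]
force: [1.7, 1.2, -3.0]
width: 0.0103
```

```bash
python3 m.py .4375 .166 .2 -.81
```

```text
4.47 pos [ 0.5069 -0.0355  0.2241] rot [-1.5716  0.0017 -0.541 ] F [ 1.7  1.2 -3. ] M [ 0.02 -0.1  -0.02] w 0.0103
[-0.3264  0.0486  0.274   0.3426]
```

Call:
carry_out --pt "-0.06 0 0.05 0.1" --pt "-0.12 0 0.1 0.18" --pt "-0.18 0 0.15 0.24" --pt "-0.23 0.0 0.19 0.27" --pt "-0.25 0 0.21 0.27"

```text
clock: 4.88
tool_pos: [0.4516, 0.1217, 0.2246]
tool_rot: [-1.572, 0.002, -0.744]
force: [0.7, 0.3, -3.6]
width: 0.0107
```

Call:
carry_out --pt "0 0 0 0" --pt "0 0 0 0" --pt "0 0 0 0"

```text
clock: 5.13
tool_pos: [0.4546, 0.1158, 0.2245]
tool_rot: [-1.572, 0.0, -0.75]
force: [0.6, -0.5, -3.3]
width: 0.0107
```

```bash
python3 m.py .4375 .166 .177 -.81
```

```text
5.13 pos [0.4546 0.1158 0.2245] rot [-1.5724e+00  3.0000e-04 -7.4970e-01] F [ 0.6 -0.5 -3.3] M [ 0.01  0.04 -0.05] w 0.0107
[-0.0934  0.095   0.0503  0.0768]
```

Call:
carry_out --pt "-0.03 0.03 0.015 0.03" --pt "-0.06 0.06 0.03 0.077" --pt "-0.093 0.095 0.05 0.077" --pt "-0.093 0.095 0.05 0.077" --pt "-0.093 0.095 0.05 0.077"

```text
clock: 5.55
tool_pos: [0.4372, 0.1662, 0.1766]
tool_rot: [-1.573, 0.001, -0.809]
force: [-0.1, -0.9, -2.4]
width: 0.0107
```

Call:
carry_out --pt "0 0 0 0" --pt "0 0 0 0" --pt "0 0 0 0"

```text
clock: 5.8
tool_pos: [0.4386, 0.166, 0.1782]
tool_rot: [-1.57, -0.001, -0.811]
force: [0.8, -0.0, -4.0]
width: 0.0107
```

```bash
python3 m.py .4375 .166 .177 -.81
python3 - <<'E'
from h import *
from workcell import capture
for n in("side","top"):
    c=capture(n); pickle.dump(c,open(n+"3.pkl","wb")); 
    crop(c,*((180,210,130,120) if n=="side" else (170,140,130,110)),6,n+"3.png",1.8)
E
python3 m.py
```

```text
5.8 pos [0.4386 0.166  0.1782] rot [-1.570e+00 -9.000e-04 -8.113e-01] F [ 0.8 -0.  -4. ] M [0.   0.04 0.01] w 0.0107
[-0.0015  0.0024 -0.0017 -0.0017]
5.9 pos [0.4383 0.1665 0.1781] rot [-1.5701e+00 -7.0000e-04 -8.1050e-01] F [-0.4 -0.3 -4. ] M [-0.04  0.04  0.01] w 0.0105
```

View pics/side3.png

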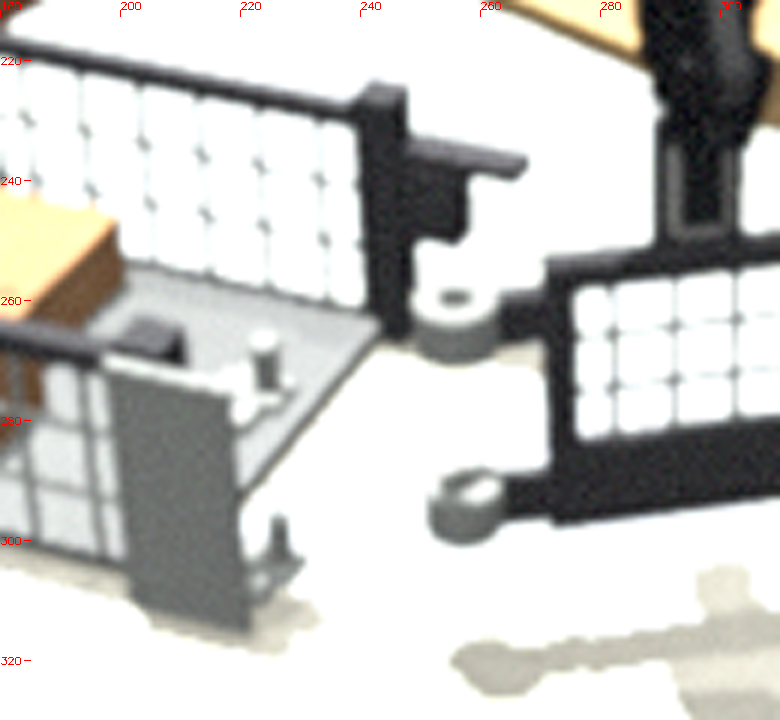

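View pics/top3.png

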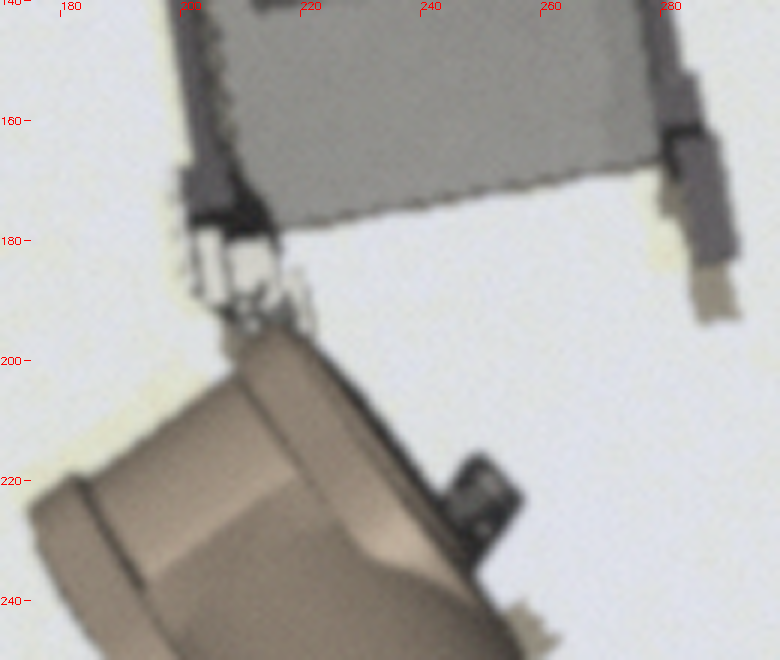

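```bash
python3 - <<'E'
from h import *
import fit2
s=pickle.load(open("side3.pkl","rb"));t=pickle.load(open("top3.pkl","rb"))
crop(s,240,245,50,65,10,"s3a.png",1.2);crop(s,210,255,30,60,12,"s3b.png",1.2)
for z,uv in((.1561,(255.8,259.5)),(.0781,(258,291.2))):
    e=np.array((.5001,.2249,z)); print(proj(s,e),uv,ray(s,*uv,z)-e)
E
```

```text
[254.54153064 258.79536005] (255.8, 259.5) [-3.71651282e-03  8.00859749e-04  2.77555756e-17]
[255.86729803 289.18851697] (258, 291.2) [-7.96039066e-03  3.47394161e-03  5.55111512e-17]
```

View pics/s3a.png

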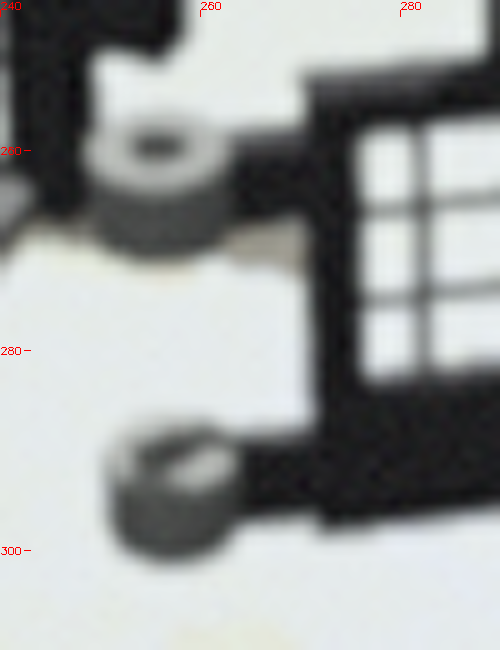

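View pics/s3b.png

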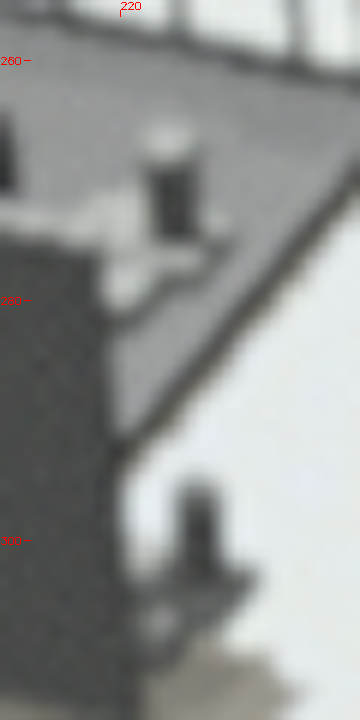

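```bash
python3 - <<'E'
from h import *
import fit2
s=pickle.load(open("side3.pkl","rb"));t=pickle.load(open("top3.pkl","rb"))
for off in((-1.3,-1.2),(-1.3,-.6)):
  for z,uv in((.12,(224.25,266.7)),(.042,(226.7,295.6))):
    X=ray(s,uv[0]+off[0],uv[1]+off[1],z);print(X,fit2.inv(X))
print(fit2.p)
for x in(-.135,-.14,-.145):
  c,n=np.cos(fit2.p[2]),np.sin(fit2.p[2]);print(x,fit2.p[0]+c*x-n*.085,fit2.p[1]+n*x+c*.085)
E
```

```text
[0.57511927 0.23744885 0.12      ] [-0.136865    0.08395914]
[0.57544283 0.23688056 0.042     ] [-0.13665233  0.08334074]
[0.57370125 0.23925001 0.12      ] [-0.13792475  0.08599184]
[0.57409541 0.23860627 0.042     ] [-0.13765668  0.08528623]
[0.72517036 0.18030136 0.1863543  0.10783608 0.0985352 ]
-0.135 0.5767591265085941 0.23881722452154241
-0.14 0.5718456953569333 0.23789083674210543
-0.145 0.5669322642052727 0.23696444896266844
```

```bash
python3 m.py .5132 .1796 .178 -.81
```

```text
5.9 pos [0.4383 0.1665 0.1781] rot [-1.5701e+00 -7.0000e-04 -8.1050e-01] F [-0.4 -0.3 -4. ] M [-0.04  0.04  0.01] w 0.0105
[ 0.0842  0.0004  0.1267 -0.0007]
```

Call:
carry_out --pt "0.013 0 0.02 0" --pt "0.026 0 0.04 0" --pt "0.04 0 0.06 0" --pt "0.053 0 0.08 0" --pt "0.06 0 0.09 0"

```text
clock: 6.32
tool_pos: [0.4938, 0.1769, 0.1778]
tool_rot: [-1.569, -0.0, -0.81]
force: [0.8, -0.7, -2.1]
width: 0.0109
```

Call:
carry_out --pt "0.006 0 0.009 0" --pt "0.012 0 0.018 0" --pt "0.018 0 0.027 0" --pt "0.024 0 0.036 0" --pt "0.024 0 0.036 0"

```text
clock: 6.73
tool_pos: [0.5134, 0.1804, 0.1777]
tool_rot: [-1.57, -0.0, -0.809]
force: [0.6, 0.3, -3.0]
width: 0.0109
```

Call:
carry_out --pt "0 0 0 0" --pt "0 0 0 0" --pt "0 0 0 0"

```text
clock: 6.98
tool_pos: [0.5119, 0.1801, 0.1776]
tool_rot: [-1.571, -0.0, -0.809]
force: [-0.3, 0.5, -4.3]
width: 0.0109
```

```bash
python3 m.py .5132 .1796 .178 -.81
python3 - <<'E'
from h import *
from workcell import capture
c=capture("side"); pickle.dump(c,open("side4.pkl","wb")); crop(c,200,235,60,75,9,"side4.png",1.5)
E
python3 m.py
```

```text
6.98 pos [0.5119 0.1801 0.1776] rot [-1.5711 -0.     -0.8088] F [-0.3  0.5 -4.3] M [ 0.   -0.02  0.02] w 0.0109
[ 0.0026 -0.0007  0.0012  0.0015]
7.03 pos [0.5119 0.1801 0.1777] rot [-1.571e+00 -1.000e-04 -8.089e-01] F [ 0.4  0.4 -3.4] M [-0.09  0.04 -0.05] w 0.0108
```

View pics/side4.png

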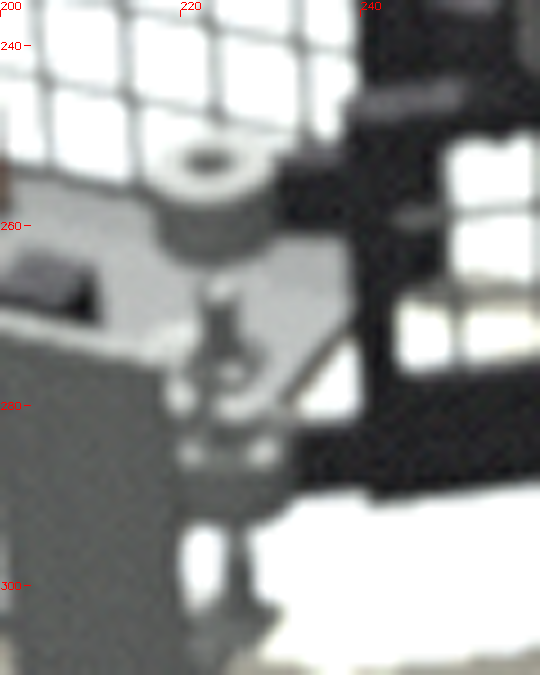

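Call:
carry_out --pt "0.001 0.006 0.001 0" --pt "0.0014 0.012 0.0014 0" --pt "0.0014 0.018 0.0014 0" --pt "0.0014 0.022 0.0014 0" --pt "0.0014 0.022 0.0014 0"

```text
clock: 7.45
tool_pos: [0.5128, 0.18, 0.1659]
tool_rot: [-1.572, 0.0, -0.809]
force: [0.2, -0.1, -2.5]
width: 0.0106
```

Call:
carry_out --pt "0 0.001 0 0" --pt "0 0.002 0 0" --pt "0 0.003 0 0" --pt "0 0.004 0 0"

```text
clock: 7.78
tool_pos: [0.5134, 0.1802, 0.1647]
tool_rot: [-1.571, -0.0, -0.809]
force: [-0.2, -0.0, -3.5]
width: 0.011
```

Call:
carry_out --pt "0 0.001 0 0" --pt "0 0.002 0 0" --pt "0 0.003 0 0"

```text
clock: 8.03
tool_pos: [0.5133, 0.1802, 0.1631]
tool_rot: [-1.571, -0.0, -0.809]
force: [0.0, -0.0, -4.1]
width: 0.0107
```

```bash
python3 m.py .5132 .1796 .163 -.81
```

```text
8.03 pos [0.5133 0.1802 0.1631] rot [-1.5708 -0.     -0.809 ] F [ 0.  -0.  -4.1] M [-0.    0.07  0.  ] w 0.0107
[ 0.0008  0.0003 -0.0009  0.0013]
```

Call:
carry_out --pt "0 0.001 0 0" --pt "0 0.002 0 0" --pt "0 0.002 0 0"

```text
clock: 8.28
tool_pos: [0.5132, 0.1801, 0.162]
tool_rot: [-1.571, 0.0, -0.809]
force: [0.4, 1.1, -3.7]
width: 0.0111
```

Call:
carry_out --pt "0 0.001 0 0" --pt "0 0.002 0 0" --pt "0 0.002 0 0"

```text
clock: 8.53
tool_pos: [0.5132, 0.1801, 0.161]
tool_rot: [-1.571, 0.0, -0.809]
force: [-0.1, -0.5, -4.4]
width: 0.0111
```

Call:
carry_out --pt "0 0.001 0 0" --pt "0 0.002 0 0" --pt "0 0.002 0 0"

```text
clock: 8.78
tool_pos: [0.5132, 0.1801, 0.16]
tool_rot: [-1.571, 0.0, -0.809]
force: [0.8, 0.3, -3.8]
width: 0.0107
```

Call:
carry_out --pt "0 0.001 0 0" --pt "0 0.002 0 0" --pt "0 0.002 0 0"

```text
clock: 9.03
tool_pos: [0.5132, 0.1801, 0.159]
tool_rot: [-1.571, 0.0, -0.809]
force: [0.2, 0.5, -3.8]
width: 0.011
```

Call:
carry_out --pt "0 0.001 0 0" --pt "0 0.002 0 0" --pt "0 0.002 0 0"

```text
clock: 9.28
tool_pos: [0.5132, 0.1802, 0.1581]
tool_rot: [-1.571, 0.0, -0.809]
force: [1.1, -0.8, -3.5]
width: 0.0108
```

```bash
python3 - <<'E'
from h import *
from workcell import capture
c=capture("side"); pickle.dump(c,open("side5.pkl","wb")); crop(c,200,235,60,75,9,"side5.png",1.5)
E
python3 m.py
```

```text
9.33 pos [0.5132 0.1802 0.1581] rot [-1.5709  0.     -0.809 ] F [ 0.5  0.4 -4.2] M [0.03 0.04 0.01] w 0.0109
```

View pics/side5.png

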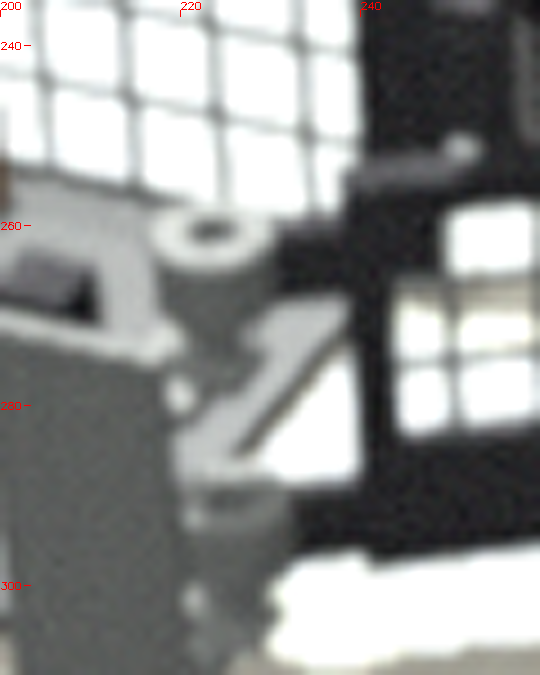

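Call:
carry_out --pt "0 0.002 0 0" --pt "0 0.004 0 0" --pt "0 0.006 0 0" --pt "0 0.006 0 0"

```text
clock: 9.67
tool_pos: [0.5131, 0.1801, 0.1549]
tool_rot: [-1.571, 0.0, -0.809]
force: [0.0, 0.1, -3.7]
width: 0.0108
```

Call:
carry_out --pt "0 0.002 0 0" --pt "0 0.004 0 0" --pt "0 0.006 0 0" --pt "0 0.006 0 0"

```text
clock: 10.0
tool_pos: [0.5131, 0.1801, 0.1519]
tool_rot: [-1.571, 0.0, -0.809]
force: [-0.4, -0.5, -3.3]
width: 0.0108
```

Call:
carry_out --pt "0 0.002 0 0" --pt "0 0.004 0 0" --pt "0 0.006 0 0" --pt "0 0.006 0 0"

```text
clock: 10.33
tool_pos: [0.5131, 0.1801, 0.1489]
tool_rot: [-1.571, 0.0, -0.809]
force: [0.5, 0.5, -3.5]
width: 0.0107
```

Call:
carry_out --pt "0 0.002 0 0" --pt "0 0.004 0 0" --pt "0 0.004 0 0"

```text
clock: 10.58
tool_pos: [0.5131, 0.1801, 0.1469]
tool_rot: [-1.571, 0.0, -0.809]
force: [0.1, 0.1, -3.8]
width: 0.0109
```

Call:
carry_out --pt "0 0.001 0 0" --pt "0 0.002 0 0" --pt "0 0.002 0 0"

```text
clock: 10.83
tool_pos: [0.5132, 0.1801, 0.1461]
tool_rot: [-1.571, 0.0, -0.809]
force: [-0.0, 0.5, -3.0]
width: 0.011
```

Call:
carry_out --pt "0 0.001 0 0" --pt "0 0.002 0 0" --pt "0 0.002 0 0"

```text
clock: 11.08
tool_pos: [0.5132, 0.1801, 0.1451]
tool_rot: [-1.571, 0.0, -0.809]
force: [0.2, 0.5, -2.7]
width: 0.011
```

Call:
carry_out --pt "0 0.001 0 0" --pt "0 0.001 0 0" --pt "0 0.001 0 0"

```text
clock: 11.33
tool_pos: [0.5133, 0.1802, 0.1446]
tool_rot: [-1.571, -0.0, -0.809]
force: [-1.1, -0.1, -4.1]
width: 0.0108
```

Call:
carry_out --pt "0 0.001 0 0" --pt "0 0.001 0 0" --pt "0 0.001 0 0"

```text
clock: 11.58
tool_pos: [0.5133, 0.1802, 0.1441]
tool_rot: [-1.571, -0.0, -0.809]
force: [-0.1, 0.7, -3.3]
width: 0.0104
```

Call:
carry_out --pt "0 0.001 0 0" --pt "0 0.001 0 0" --pt "0 0.001 0 0"

```text
clock: 11.83
tool_pos: [0.5135, 0.1802, 0.1438]
tool_rot: [-1.57, -0.0, -0.809]
force: [0.3, -0.2, -2.2]
width: 0.0104
```

Call:
carry_out --pt "0 0.001 0 0" --pt "0 0.001 0 0" --pt "0 0.001 0 0"

```text
clock: 12.08
tool_pos: [0.5135, 0.1802, 0.1436]
tool_rot: [-1.57, -0.0, -0.809]
force: [-2.4, -1.7, 4.4]
width: 0.0107
```

Call:
carry_out --pt "0 0.001 0 0" --pt "0 0.001 0 0" --pt "0 0.001 0 0"

```text
clock: 12.33
tool_pos: [0.5135, 0.1801, 0.1435]
tool_rot: [-1.571, -0.001, -0.809]
force: [-3.8, -2.8, 9.0]
width: 0.0107
```

```bash
python3 - <<'E'
from h import *
from workcell import capture
c=capture("side"); pickle.dump(c,open("side6.pkl","wb")); crop(c,200,235,60,75,9,"side6.png",1.5)
E
python3 m.py
```

```text
12.38 pos [0.5134 0.18   0.1435] rot [-1.5706e+00 -7.0000e-04 -8.0930e-01] F [-3.5 -3.   8.3] M [-0.31  0.66  0.09] w 0.011
```

View pics/side6.png

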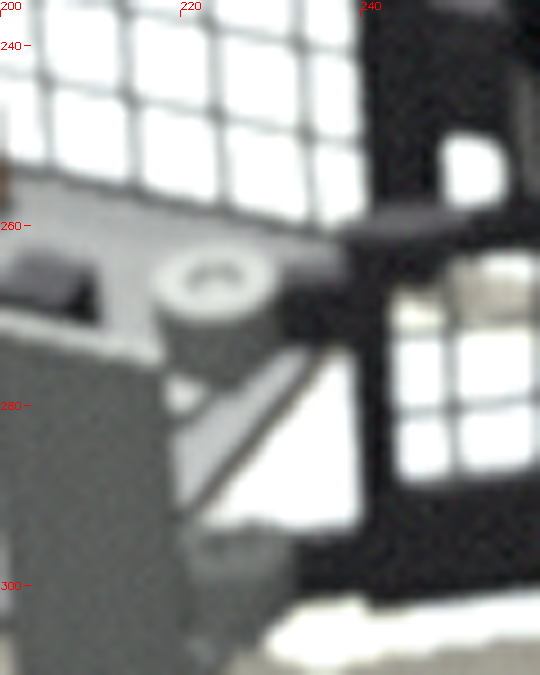

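Call:
carry_out --pt "0 -0.001 0 0" --pt "0 -0.002 0 0" --pt "0 -0.002 0 0"

```text
clock: 12.63
tool_pos: [0.5135, 0.1803, 0.1437]
tool_rot: [-1.57, -0.0, -0.809]
force: [-0.1, -1.4, 1.7]
width: 0.0109
```

Call:
carry_out --pt "0.0068 0 0.0001 -0.051" --pt "0.0136 0 0.0005 -0.102" --pt "0.0203 0 0.0012 -0.153" --pt "0.0271 0 0.0022 -0.204" --pt "0.0338 0 0.0034 -0.255"

```text
clock: 13.05
tool_pos: [0.5263, 0.1697, 0.1436]
tool_rot: [-1.57, 0.0, -0.606]
force: [-0.5, -0.6, 2.0]
width: 0.0109
```

Call:
carry_out --pt "0 0 0 0" --pt "0 0 0 0" --pt "0 0 0 0"

```text
clock: 13.3
tool_pos: [0.5262, 0.1696, 0.1436]
tool_rot: [-1.57, 0.0, -0.61]
force: [0.2, 0.9, -0.5]
width: 0.0105
```

```bash
python3 m.py
```

```text
13.3 pos [0.5262 0.1696 0.1436] rot [-1.570e+00  1.000e-04 -6.096e-01] F [ 0.2  0.9 -0.5] M [ 0.48 -0.22 -0.01] w 0.0105
```

Call:
carry_out --pt "0.0068 0 0.0001 -0.051" --pt "0.0136 0 0.0005 -0.102" --pt "0.0203 0 0.0012 -0.153" --pt "0.0271 0 0.0022 -0.204" --pt "0.0338 0 0.0034 -0.255"

```text
clock: 13.72
tool_pos: [0.5408, 0.1612, 0.1436]
tool_rot: [-1.571, 0.0, -0.407]
force: [-0.9, 0.1, 0.1]
width: 0.0112
```

Call:
carry_out --pt "0.0068 0 0.0001 -0.051" --pt "0.0136 0 0.0005 -0.102" --pt "0.0203 0 0.0012 -0.153" --pt "0.0271 0 0.0022 -0.204" --pt "0.0338 0 0.0034 -0.255"

```text
clock: 14.13
tool_pos: [0.557, 0.1558, 0.1436]
tool_rot: [-1.571, 0.0, -0.207]
force: [-1.2, 0.5, 1.9]
width: 0.0112
```

```bash
python3 - <<'E'
from h import *
from workcell import capture
c=capture("side"); pickle.dump(c,open("side7.pkl","wb")); crop(c,190,200,110,110,6,"side7.png",1.5)
E
python3 m.py
```

```text
14.18 pos [0.5575 0.1556 0.1436] rot [-1.5708e+00  1.0000e-04 -2.0490e-01] F [-1.9 -0.4  1.7] M [0.39 0.54 0.25] w 0.0107
```

View pics/side7.png

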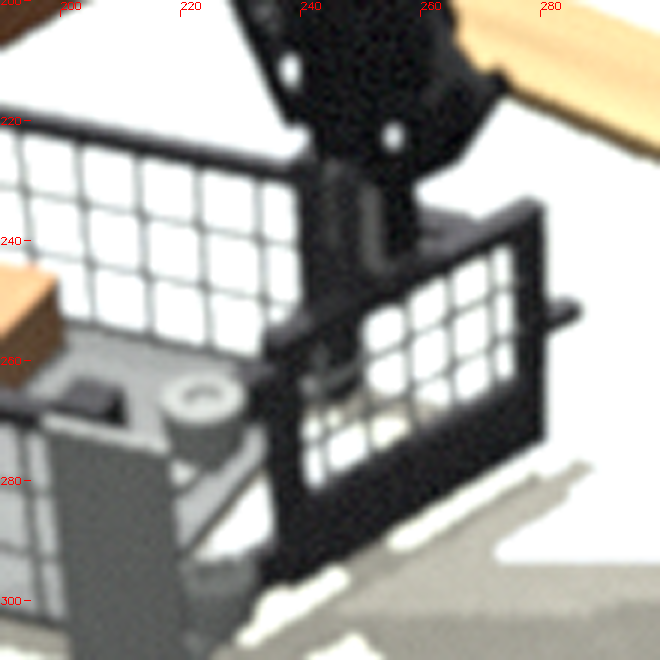

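Call:
carry_out --pt "0.0068 0 0.0001 -0.051" --pt "0.0136 0 0.0005 -0.102" --pt "0.0203 0 0.0012 -0.153" --pt "0.0271 0 0.0022 -0.204" --pt "0.0338 0 0.0034 -0.255"

```text
clock: 14.6
tool_pos: [0.5738, 0.154, 0.1436]
tool_rot: [-1.571, 0.001, -0.007]
force: [-0.7, 0.1, 1.3]
width: 0.0112
```

Call:
carry_out --pt "0.0034 0 0 -0.0255" --pt "0.0068 0 0.0001 -0.051" --pt "0.0102 0 0.0003 -0.0765" --pt "0.0136 0 0.0005 -0.102" --pt "0.0136 0 0.0005 -0.102"

```text
clock: 15.02
tool_pos: [0.5808, 0.1543, 0.1436]
tool_rot: [-1.571, 0.0, 0.073]
force: [-2.3, -0.1, 1.8]
width: 0.0106
```

```bash
python3 m.py
```

```text
15.02 pos [0.5808 0.1543 0.1436] rot [-1.5707e+00  4.0000e-04  7.3400e-02] F [-2.3 -0.1  1.8] M [0.43 0.59 0.21] w 0.0106
```

Call:
carry_out --pt "0.0034 0 0 -0.0255" --pt "0.0068 0 0.0001 -0.051" --pt "0.0102 0 0.0003 -0.0765" --pt "0.0102 0 0.0003 -0.0765"

```text
clock: 15.35
tool_pos: [0.5859, 0.1548, 0.1436]
tool_rot: [-1.571, 0.0, 0.134]
force: [-2.3, 1.0, 1.5]
width: 0.0107
```

Call:
carry_out --pt "0.0017 0 0 -0.0127" --pt "0.0034 0 0 -0.0255" --pt "0.0034 0 0 -0.0255"

```text
clock: 15.6
tool_pos: [0.5875, 0.1551, 0.1436]
tool_rot: [-1.57, 0.0, 0.153]
force: [-2.9, 0.9, 1.7]
width: 0.0105
```

```bash
python3 m.py
```

```text
15.6 pos [0.5875 0.1551 0.1436] rot [-1.5705e+00  3.0000e-04  1.5320e-01] F [-2.9  0.9  1.7] M [0.68 0.77 0.26] w 0.0105
```

Call:
carry_out --pt "0.0017 0 0 -0.0127" --pt "0.0034 0 0 -0.0255" --pt "0.0034 0 0 -0.0255"

```text
clock: 15.85
tool_pos: [0.5892, 0.1553, 0.1435]
tool_rot: [-1.571, 0.0, 0.173]
force: [-3.0, 2.6, 1.5]
width: 0.0106
```

Call:
carry_out --pt "0.0017 0 0 -0.0127" --pt "0.0017 0 0 -0.0127"

```text
clock: 16.02
tool_pos: [0.59, 0.1555, 0.1436]
tool_rot: [-1.571, 0.0, 0.183]
force: [-3.9, 0.7, 1.1]
width: 0.0109
```

```bash
python3 - <<'E'
from h import *
from workcell import capture
c=capture("side"); pickle.dump(c,open("side8.pkl","wb")); crop(c,200,205,80,90,8,"side8.png",1.8)
E
python3 m.py
```

```text
16.07 pos [0.59   0.1554 0.1435] rot [-1.5705e+00  3.0000e-04  1.8270e-01] F [-3.8  3.   0.9] M [0.89 0.95 0.23] w 0.0104
```

View pics/side8.png

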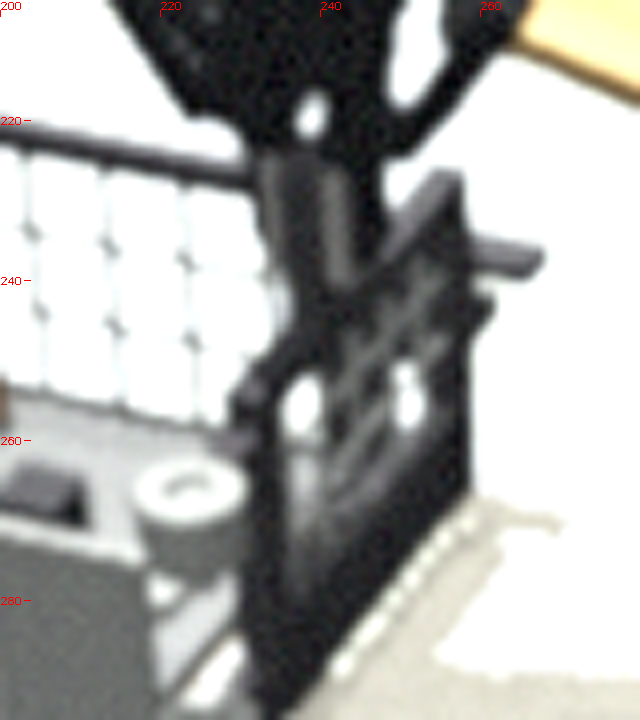

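Call:
carry_out --pt "0.0017 0 0 -0.0127" --pt "0.0034 0 0 -0.0255" --pt "0.0034 0 0 -0.0255"

```text
clock: 16.32
tool_pos: [0.5904, 0.1555, 0.1435]
tool_rot: [-1.57, 0.003, 0.201]
force: [-7.2, 2.3, 4.2]
width: 0.0107
```

Call:
carry_out --pt "0.0017 0 0 -0.0127" --pt "0.0017 0 0 -0.0127"

```text
clock: 16.48
tool_pos: [0.5906, 0.1556, 0.1436]
tool_rot: [-1.57, 0.005, 0.209]
force: [-9.5, 1.7, 6.6]
width: 0.0107
```

```bash
python3 m.py
```

```text
16.48 pos [0.5906 0.1556 0.1436] rot [-1.5704  0.0047  0.2095] F [-9.5  1.7  6.6] M [ 0.59  2.59 -1.13] w 0.0107
```

Call:
carry_out --pt "-0.0025 0 0 0.019" --pt "-0.0025 0 0 0.019" --pt "-0.0025 0 0 0.019"

```text
clock: 16.73
tool_pos: [0.5903, 0.1553, 0.1435]
tool_rot: [-1.571, 0.003, 0.196]
force: [-6.4, 2.5, 2.8]
width: 0.0109
```

Call:
carry_out --pt "0 0 0 0" --pt "0 0 0 0" --pt "0 0 0 0" --pt "0 0 0 0" --force 20

```text
clock: 17.07
tool_pos: [0.5903, 0.1553, 0.1435]
tool_rot: [-1.571, 0.003, 0.196]
force: [-6.3, 1.5, 3.7]
width: 0.0107
```

Call:
carry_out --pt "0 0 0 0" --pt "0 0 0 0" --pt "0 0 0 0" --pt "0 0 0 0" --pt "0 0 0 0" --fingers 120

```text
clock: 17.48
tool_pos: [0.592, 0.155, 0.1438]
tool_rot: [-1.571, -0.001, 0.197]
force: [0.3, -0.4, -0.3]
width: 0.0452
```

```bash
python3 - <<'E'
from h import *
from workcell import capture
c=capture("side"); pickle.dump(c,open("side9.pkl","wb")); crop(c,200,205,80,90,8,"side9.png",1.8)
E
python3 m.py
```

```text
17.53 pos [0.5918 0.1551 0.1438] rot [-1.5711e+00 -6.0000e-04  1.9700e-01] F [ 0.   1.1 -0.1] M [ 0.   -0.05  0.01] w 0.0451
```

View pics/side9.png

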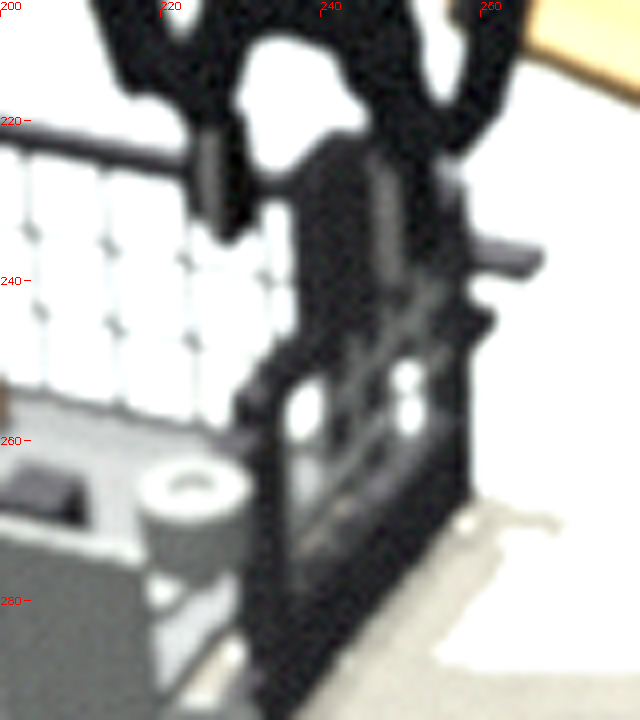

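Call:
carry_out --pt "0 -0.02 0 0" --pt "0 -0.05 0 0" --pt "0 -0.09 0 0" --pt "0 -0.15 0 0" --pt "0 -0.2 0 0"

```text
clock: 17.95
tool_pos: [0.5915, 0.1556, 0.2459]
tool_rot: [-1.571, -0.001, 0.198]
force: [-0.1, 0.3, 0.1]
width: 0.0452
```

Call:
carry_out --pt "0 -0.02 -0.06 0" --pt "0 -0.04 -0.12 0" --pt "0 -0.04 -0.2 0" --pt "0 -0.04 -0.28 0" --pt "0 -0.04 -0.36 0"

```text
clock: 18.37
tool_pos: [0.6271, -0.0226, 0.2651]
tool_rot: [-1.571, -0.002, 0.198]
force: [0.6, 0.0, -1.0]
width: 0.0453
```

Call:
carry_out --pt "0 0 -0.08 0" --pt "0 0 -0.16 0" --pt "0 0 -0.24 0" --pt "0 0 -0.3 0" --pt "0 0 -0.3 0"

```text
clock: 18.78
tool_pos: [0.656, -0.1785, 0.2635]
tool_rot: [-1.575, 0.001, 0.186]
force: [-1.2, -1.4, -0.6]
width: 0.0455
```

```bash
python3 - <<'E'
from h import *
from workcell import capture
c=capture("side"); pickle.dump(c,open("sideA.pkl","wb")); crop(c,200,205,80,90,8,"sideA.png",1.8)
c=capture("top"); pickle.dump(c,open("topA.pkl","wb")); crop(c,180,70,130,140,5,"topA.png",2); cv2.imwrite("pics/topfull.png",c["frame"][:,:,::-1])
E
python3 m.py
```

```text
18.88 pos [ 0.656  -0.1701  0.2639] rot [-1.5708e+00 -1.0000e-04  1.9400e-01] F [-0.1  1.3  0.5] M [ 0.04 -0.04  0.  ] w 0.0451
```

View pics/sideA.png

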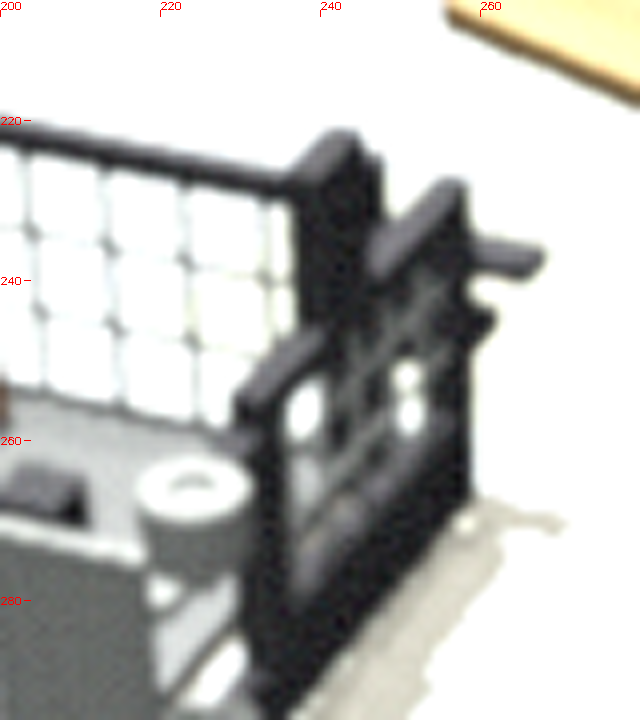

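View pics/topA.png

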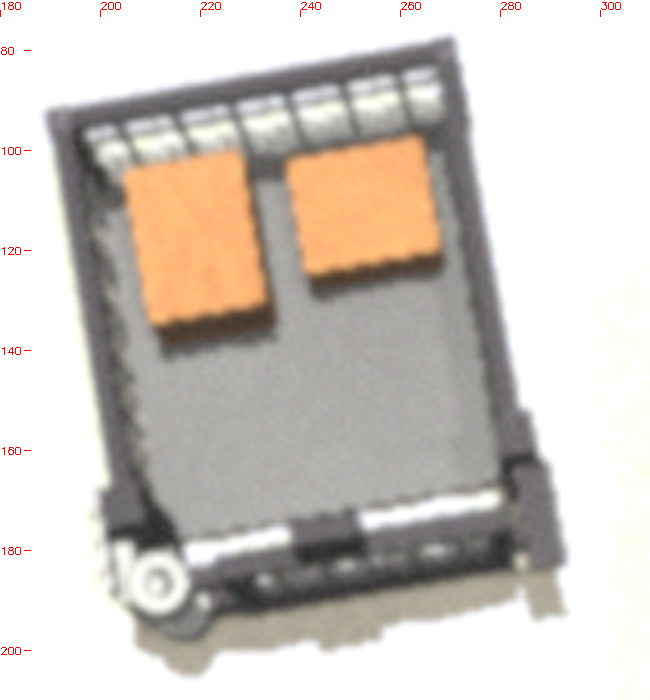

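View pics/topfull.png

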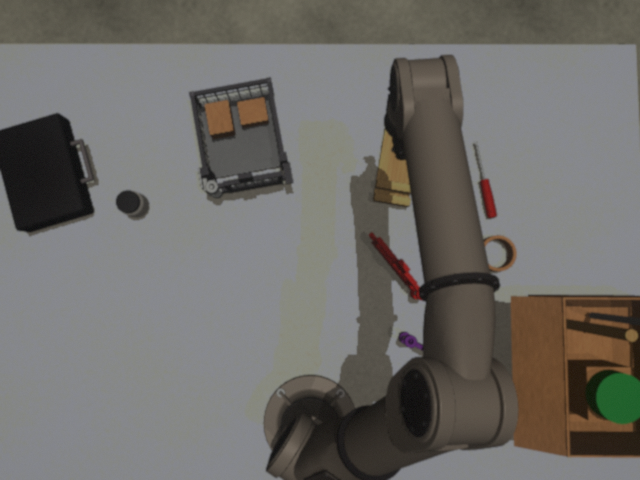

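```bash
python3 - <<'E'
from h import *
import fit2
s=pickle.load(open("sideA.pkl","rb"));t=pickle.load(open("topA.pkl","rb"))
K=np.array([.575,.2386])
for y in(.13,.16,.19,.21):
    g=np.array([-np.sin(y),np.cos(y)]);gx=np.array([np.cos(y),np.sin(y)])
    T=K-.185*g; e=K-.195*g-.006*gx
    tab=K-.085*g
    print(y,'tongue bin',fit2.inv(np.array([*T,0])),'end px',proj(s,(*e,.069))+[1.3,1.2],'tabtop px',proj(t,(*tab,.182)),'tabtop side',proj(s,(*tab,.182))+[1.3,1.2])
k=ray(t,180+158/5,70+583/5,.122);b=ray(t,180+328/5,70+523/5,.182);d=k-b
print(k,b,np.hypot(*d[:2]),np.arctan2(-d[0],d[1]))
crop(t,235,160,60,40,12,"tA2.png",2)
E
```

```text
0.13 tongue bin [-0.14718894 -0.09959385] end px [268.03347677 244.20678101] tabtop px [243.59788608 176.57715345] tabtop side [241.98996539 223.96402603]
0.16 tongue bin [-0.1416439  -0.09982329] end px [265.94732665 243.68324394] tabtop px [243.45031074 175.47426347] tabtop side [240.96472768 223.7369133 ]
0.19 tongue bin [-0.13609446 -0.09988631] end px [263.83526456 243.19473157] tabtop px [243.26940938 174.37692879] tabtop side [239.92471336 223.52573537]
0.21 tongue bin [-0.13239487 -0.09983582] end px [262.41346963 242.88858092] tabtop px [243.13038068 173.64894493] tabtop side [239.22355107 223.39386509]
[0.57239843 0.23713752 0.122     ] [0.59055903 0.14983795 0.182     ] 0.08916850689789492 0.20510097146580472
```

View pics/tA2.png

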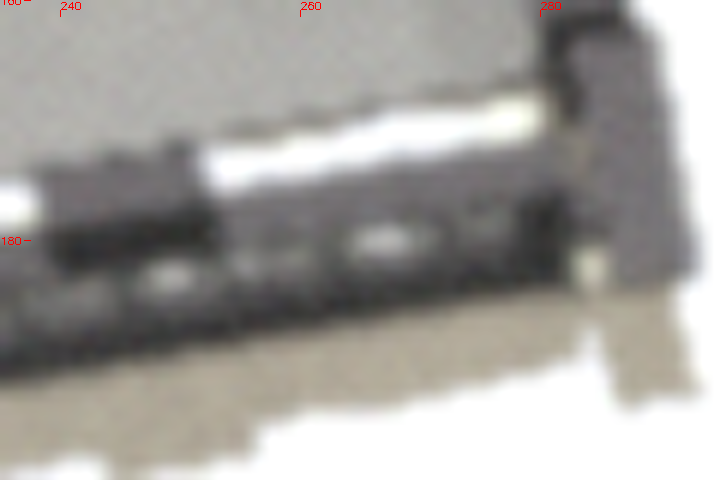

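```bash
python3 -c "
from workcell import workorder,sensors
print(sensors.observe()['force'].round(1)); print(workorder.job_done())"
```

```text
[-0.1  1.3  0.5]
the job is handed in; nothing more can be done
None
```

The gate is hung on both pins, swung shut against its stop under the keeper lip, and released. I handed the job in at about 19 s on the robot's clock; no verdict is reported.

**Hanging:** I gripped the tab, lifted the gate out of the rest and brought it over the pins about 1 rad open. It went down about 34 mm without a search. Nothing showed on the wrist force until the knuckles seated, and then it bore with about 12 N.

**Shutting:** I swung it about the pin axis until the wrist force rose to about 10 N and the gate stopped moving, at a yaw of about 0.19 to 0.20 rad. I then eased off slightly, opened the fingers and moved the arm clear.

**Last checks:**
- The upper pin shows inside the upper knuckle in the side view. The lower knuckle was not clearly visible there; I take it as seated from the contact height.
- The gate's yaw reads about 0.2 rad in the top view, which puts the tongue at about x −0.135 m in the bin frame, where it should rest on the stop. The side view agrees to about 2 pixels.
- The tongue lies below the keeper lip in the side view.
- The jar, the tape roll and the screwdriver are where they were in the first picture.
- The wrist force is within noise, so the robot is touching nothing.

**Disagreement:** the two cameras differed by up to about 4 mm on where the pins are. I settled it by comparing knuckle and pin directly in the side view and by feel on the way down.

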